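# Nest the saucepans with their handles fanned

## Task

Nest the three saucepans for putting away: the middle one inside the large one and the small one inside the middle one, each standing flat on the floor of the pan below. Fan the handles out so that every two of them are at least an eighth of a turn apart and a hand can take any one. Leave the large pan where it stands, set the others down rather than dropping them in, and do not disturb the mug, bottle and tin behind.

Things in the scene. Friction and masses are not known exactly. Their poses are not given: they have to be found in the camera images.
- pan_large: largest of three open steel saucepans: outer diameter 180 mm, height 60, walls 3, floor 4 thick, about 0.8 kg, loose. Origin under its centre, z up, its one handle points along -x (at the start towards the robot): a steel neck climbs 18 mm from the rim, then a level black grip, 18 wide, 12 thick, its middle height 72 mm above the underside, from 112 to 202 mm from the pan's axis
- pan_medium: middle-sized of three open steel saucepans: outer diameter 140 mm, height 64, walls 3, floor 4 thick, about 0.35 kg, loose. Origin under its centre, z up, its one handle points along -x (at the start towards the robot): a steel neck climbs 18 mm from the rim, then a level black grip, 18 wide, 12 thick, its middle height 76 mm above the underside, from 92 to 167 mm from the pan's axis
- pan_small: smallest of three open steel saucepans: outer diameter 104 mm, height 68, walls 3, floor 4 thick, about 0.25 kg, loose. Origin under its centre, z up, its one handle points along -x (at the start towards the robot): a steel neck climbs 18 mm from the rim, then a level black grip, 18 wide, 12 thick, its middle height 80 mm above the underside, from 74 to 149 mm from the pan's axis
- pan_large_handle (a point): midline point of the large pan's grip, 130 mm from the pan's axis. It overhangs the worktop's edge or lies near it
- pan_medium_handle (a point): midline point of the middle pan's grip, 130 mm from the pan's axis. Pinch the grip across its width from above, near the neck. Nested, the pan's underside is 4 mm above the large pan's, with 17 mm of room all round; its handle passes over that rim, but laid over the large pan's grip it would foul it by 4 mm and stand crooked
- pan_small_handle (a point): midline point of the small pan's grip, 130 mm from the pan's axis. Pinch the grip across its width from above, near the neck. Nested, the pan's underside is 4 mm above the middle pan's, with 15 mm of room all round; its handle passes over that rim, but laid over the middle pan's grip it would foul it by 4 mm and stand crooked
- mug: two-tone mug, 86 mm across, 88 mm high, standing behind the pans; origin under its centre; leave alone
- soap: green washing-up liquid bottle, 44x73 mm, 205 mm high, standing behind the pans; origin under its centre; leave alone
- tin: food tin, 75 mm across, 110 mm high, standing behind the pans; origin under its centre; leave alone

How it is judged (in metres and radians):
At the end, for the whole second after the job is handed in: Large pan on the worktop, middle pan on its floor, small pan on the middle one's floor (underside under 8 mm above that of the pan below, centres within 22 mm), upright within 3.4 degrees, at rest; marked handle points pairwise 75 mm or more apart from above (about 34 degrees) (horizontal distance between pan_medium and pan_large below 0.022 m and z of pan_medium in the frame of pan_large between 0 and 0.008 m and horizontal distance between pan_small and pan_medium below 0.022 m and z of pan_small in the frame of pan_medium between 0 and 0.008 m and angle between each of pan_large, pan_medium, pan_small's own z axis and vertical below 0.06 rad and linear speed of each of pan_large, pan_medium, pan_small below 0.02 m/s and height (world z) of pan_large between -0.005 and 0.005 m and horizontal distance between pan_large_handle and pan_medium_handle above 0.075 m and horizontal distance between each of pan_medium_handle, pan_large_handle and pan_small_handle above 0.075 m); the robot touches nothing.
It fails at once if the large pan is shifted more than 50 mm (distance of pan_large from where it was at the start of the episode above 0.05 m).
It fails at once if a pan is dropped or rammed into another (more than 35 N between two pans) (contact force between any of pan_medium, pan_small and pan_large above 35 N or contact force between pan_small and pan_medium above 35 N).
It fails at once if the mug, bottle or tin is shifted more than 40 mm (distance of any of mug, soap, tin from where it was at the start of the episode above 0.04 m).
It also fails if it takes over 61 s, if anything falls off the work surface, if the arm or the gripper's body presses on something with over 40 N, if the wrist force passes 120 N, or if a joint passes its speed limit or range.

## Robot

A 6-joint arm with a two-finger parallel gripper is mounted at the origin on a cart in front of the work surface, level with it; the furniture and walls round the work are solid. World frame = base frame: x ahead of the robot, y to its left, z up, the work surface at z = 0. Lengths are in mm, angles in rad, forces in N, time in s.
With the tool pointing down it reaches from about 300 to 775 mm from the base axis. Payload 14.6 kg.
Tool frame: the origin (TCP) lies midway between the tips of the shut fingers; the grasp point (between the pads) lies 19 mm behind it; z points along the fingers, y is the line along which they close (so a half turn about z gives the same grasp; the last joint's range is limited). The gripper opens to 94 mm and grips with 3 to 60 N. Pads are 16 mm wide; open, the fingers measure 119 mm over their backs; the gripper's body (75 mm by 177 mm) begins 78 mm behind the grasp point.
Start: joints at [1.05, 0.3, 1.521, -0, 1.321, -0.067], TCP at [241.107, 494.324, 205.446] pointing down, gripper open.
Joint ranges: [-3.03, 3.03], [-0.79, 2.21], [0.23, 2.52], [-1.04, 4.18], [0, 3.07], [-2.55, 2.55]. Speed limits (rad/s): [2.22, 2.22, 2.57, 3.14, 3.14, 3.14].

## Interface

Orientations are given as [roll, pitch, yaw] about the fixed x, y, z axes, in that order (R = Rz(yaw) Ry(pitch) Rx(roll)).
In Python, from cell import manip, camera gives the robot as it stands.
- The arm moves only by the tool move_arm, never from a script. Its arguments are lists of equal length, an entry for each row: "dp": the shift along the world's x, y, z in mm, a list of three; "rotation": the turn, a rotation vector about the world's x, y, z in rad, a list of three; "hand": the opening, from 0 (shut) to 1 (fully open). A call has 1 to 10 rows; each row shifts and turns the commanded pose from where the row before left it; what a row does not reach is not made up. A row lasts 1/8 s, in which the tool goes at most 62.5 mm and 10.7 degrees, less where a joint would pass 70% of its speed; a pose out of reach is approached as far as the arm can. A call with a gripper value outside its range is refused whole. The fingers move at their own pace and stop on an object; "newtons" is the grip in N (left out, the last holds). Time passes only in rows, so rows that do not move let the fingers close. It gives the time, the measured TCP pose, the force, the opening and the grip force at its end, in the units of the state.
- manip.read_state(): the state, without advancing time (a new reading comes with each control period).
- camera(name): name is "scene" or "top" or "wrist"; returns a dict with "image" (384x512x3 uint8, red, green, blue), "fx", "fy", "cx", "cy" (pixels), "R" (3x3) and "t" (3): a world point X has camera coordinates R X + t; the wrist camera has in their place "mount" (4x4, takes a point from camera to tool coordinates, whose origin is the TCP and whose axes are the flange's). Camera axes: x right, y down, z forward; pixel columns grow to the right and rows downward; lengths in mm; the calibration is good to about 2 mm. A picture is of the moment at which its call begins: read the wrist's pose just before it. There is no depth.
- manip.sign_off(): hands the job in; it is judged then, once.
The state is a dict: "clock": time; "joints": joint angles; "qd": joint speeds; "effort": joint torques, N m; "eef_pos": TCP position; "eef_rot": TCP orientation; "wrist_force": force on the tool from outside, world axes, zero at the start; "moment": the same for the moment, N m; "finger_gap": finger opening in mm; "finger_force": force on a finger pad.
Only numpy, scipy, OpenCV 4.12 (cv2) and the standard library are available. Lean on these libraries where they do the work, as an engineer would, in place of code of your own. Each camera call takes 0.05 s, during which the arm holds its last target. There are 200 camera calls.

## Working session

There is one attempt and no reset: what is moved stays moved. The work goes in short steps, Python scripts to look and compute and a tool call to move; the robot and the scene stay as the last step left them, time stands still between calls to the robot, and variables do not carry over. Pictures are saved under pics/ and viewed, at most 11 in all, crops included, and the job is handed in when it is done.

Besides the shell and the picture viewer there is one more tool, called after ">>>" as name(argument=value, ...), one argument or row to a line, values as JSON. move_arm: Moves the arm, as the interface text tells. Its arguments: {"type":"object","properties":{"dp":{"type":"array","items":{"type":"array","items":{"type":"number"}}},"rotation":{"type":"array","items":{"type":"array","items":{"type":"number"}}},"hand":{"type":"array","items":{"type":"number"}},"newtons":{"type":"number"}},"required":["dp","rotation","hand"]}

```bash
mkdir -p pics; python3 - <<'E'
from cell import manip,camera
import cv2,numpy as np
s=manip.read_state();print(s)
for n in("top","scene"):
    c=camera(n);cv2.imwrite(f"pics/{n}0.png",c["image"][:,:,::-1])
    print(n,c["fx"],c["cx"],c["cy"],np.round(c["R"],3).tolist(),np.round(c["t"],1).tolist())
E
```

```text
{'clock': 0.0, 'joints': array([ 1.05036662e+00,  3.00457447e-01,  1.52158142e+00, -1.31079454e-05,
        1.32070447e+00, -6.65897442e-02]), 'qd': array([ 0.00172617, -0.00092279,  0.00063106, -0.00100728,  0.00019755,
       -0.00041995]), 'effort': array([-1.33416226e-03, -5.31807947e+01, -3.52733624e+01,  7.07299495e-02,
        2.43280845e-02, -9.36589277e-05]), 'eef_pos': array([240.99983552, 494.09327771, 204.89367701]), 'eef_rot': array([-3.14044368e+00, -6.38988031e-05,  2.68775590e+00]), 'wrist_force': array([-0.87393838,  0.51418376,  0.17257923]), 'moment': array([ 0.07357094, -0.02341181,  0.02754856]), 'finger_force': 0.0, 'finger_gap': 94.14533091864682}
top 375.4826499651927 255.03359541261037 193.18964831643262 [[0.009, -0.998, 0.056], [-0.997, -0.013, -0.079], [0.08, -0.055, -0.995]] [-53.8, 584.3, 1084.7]
scene 361.1081147537598 251.45348675155884 190.47291433991853 [[0.786, -0.619, -0.003], [-0.312, -0.392, -0.866], [0.535, 0.681, -0.501]] [-486.3, 233.8, 752.9]
```

View pics/top0.png

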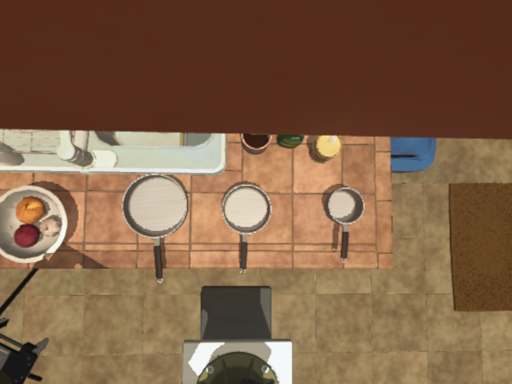

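View pics/scene0.png

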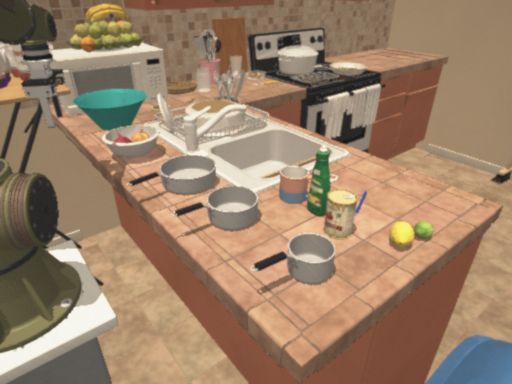

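The top view shows the large pan at about (155,205), medium at (246,208) and small at (346,205). The dark grips point down the image, towards the robot. The mug, bottle and tin stand behind, at (256,140), (290,140) and (328,147).

```bash
cat > h.py <<'E'
import cv2,numpy as np
def ray(c,u,v,z):
    R,t=np.array(c["R"]),np.array(c["t"]);d=R.T@[(u-c["cx"])/c["fx"],(v-c["cy"])/c["fy"],1];o=-R.T@t
    return o+d*(z-o[2])/d[2]
def proj(c,X):
    p=np.array(c["R"])@X+np.array(c["t"]);return p[0]/p[2]*c["fx"]+c["cx"],p[1]/p[2]*c["fy"]+c["cy"]
E
python3 - <<'E'
from cell import manip,camera
from h import *
c=camera("top");im=c["image"];hsv=cv2.cvtColor(im,cv2.COLOR_RGB2HSV)
sat=((hsv[...,1]<70)&(hsv[...,2]>60)).astype(np.uint8)
dark=(hsv[...,2]<60).astype(np.uint8)
for n,(u,v),hz,gz,r in(("L",(155,205),60,72,90),("M",(246,208),64,76,70),("S",(346,205),68,80,52)):
    w=int(r*.37*1.25)+2
    m=np.zeros_like(sat);m[v-w:v+w,u-w:u+w]=sat[v-w:v+w,u-w:u+w]
    m=cv2.morphologyEx(m,cv2.MORPH_OPEN,np.ones((5,5)))
    k=max(cv2.findContours(m,0,1)[0],key=cv2.contourArea);h=cv2.convexHull(k)
    (a,b),rr=cv2.minEnclosingCircle(h);e=cv2.fitEllipse(h)
    P=ray(c,*e[0],hz);Q=ray(c,e[0][0]+e[1][0]/2,e[0][1],hz)
    m=np.zeros_like(dark);m[v+20:285,u-25:u+25]=dark[v+20:285,u-25:u+25]
    k=max(cv2.findContours(m,0,1)[0],key=cv2.contourArea)
    pts=np.array([ray(c,*p,gz)[:2] for p in k[:,0].astype(float)])
    G=pts.mean(0);g=cv2.boundingRect(k)
    d=np.linalg.norm(pts-P[:2],axis=1)
    (ru,rv),sz,an=cv2.minAreaRect(k);G=ray(c,ru,rv,gz)[:2]
    print(n,"rim",np.round(P[:2]),"px",np.round(e[0],1),np.round(e[1],1),"rad",np.linalg.norm(P-Q),"enc",a,b,rr,"grip",np.round(G),g,"d",d.min(),d.max(),"dir deg",np.degrees(np.arctan2(*(G-P[:2])[::-1])))
for u,v,z in((256,140,88),(290,140,100),(328,147,110)):print(np.round(ray(c,u,v,z)))
E
```

```text
L rim [700. 241.] px [154.7 150.5] [ 86.5 186.8] rad 122.13544535940527 enc 154.5 192.740966796875 52.4525260925293 grip [357. 223.] (156, 270, 3, 8) d 334.215369660136 353.4341525779766 dir deg -177.02866755385406Traceback (most recent call last):
  File "<stdin>", line 14, in <module>
ValueError: max() iterable argument is empty
```

```bash
python3 - <<'E'
import cv2,numpy as np
im=cv2.imread("pics/top0.png");c=im[165:290,110:375]
cv2.imwrite("pics/crop.png",cv2.resize(c,None,fx=3,fy=3,interpolation=cv2.INTER_CUBIC))
h=cv2.cvtColor(im,cv2.COLOR_BGR2HSV)
for p in((155,205),(246,208),(345,205),(158,260),(243,250),(345,240),(205,220),(300,220)):print(p,h[p[1],p[0]])
E
```

```text
(155, 205) [ 19  41 213]
(246, 208) [ 19  38 226]
(345, 205) [ 18  44 218]
(158, 260) [12 60 72]
(243, 250) [10 68 79]
(345, 240) [12 77 73]
(205, 220) [ 14 115 227]
(300, 220) [ 13 115 213]
```

View pics/crop.png

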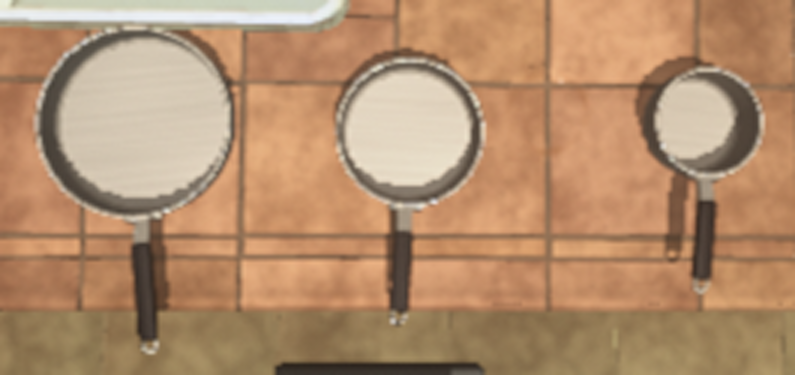

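Crop (3x from origin (110,165)): rim centres at L (135.5,122.5), M (410.5,132.5) and S (707,123). The grips run L (141,242)-(149,340), M (403,232)-(400,312) and S (707,200)-(702,279).

```bash
python3 - <<'E'
from cell import camera
from h import *
c=camera("top");f=lambda p:(110+(p[0]+.5)/3-.5,165+(p[1]+.5)/3-.5)
for n,o,r,a,b,hz in(("L",(135.5,122.5),97,(141,242),(149,340),60),("M",(410.5,132.5),76,(403,232),(400,312),64),("S",(707,123),57,(707,200),(702,279),68)):
    P=ray(c,*f(o),hz);Q=ray(c,*f((o[0]+r,o[1])),hz);A=ray(c,*f(a),hz+12);B=ray(c,*f(b),hz+12)
    print(n,P.round(),"r",np.linalg.norm(P-Q).round(1),A.round(),B.round(),[np.linalg.norm((x-P)[:2]).round() for x in(A,B)],"dir",np.arctan2(*(A-B)[1::-1]).round(3),np.arctan2(*(P-B)[1::-1]).round(3))
for u,v,z in((256,140,88),(290,140,100),(328,147,110)):print(np.round(ray(c,u,v,z)))
E
```

```text
L [544. 236.  60.] r 90.1 [433. 225.  72.] [345. 216.  72.] [np.float64(111.0), np.float64(200.0)] dir 0.11 0.103
M [537. -22.  64.] r 72.1 [444. -15.  76.] [371. -13.  76.] [np.float64(93.0), np.float64(166.0)] dir -0.027 -0.05
S [ 549. -305.   68.] r 55.5 [ 476. -301.   80.] [ 402. -295.   80.] [np.float64(73.0), np.float64(147.0)] dir -0.075 -0.068
[730. -46.  88.]
[ 729. -140.  100.]
[ 710. -245.  110.]
```

>>> move_arm(
  dp=[
    [18, -46, 0],
    [18, -46, 0],
    [18, -46, 0],
    [18, -46, 0],
    [18, -46, 0],
    [18, -46, 0],
    [18, -46, 0],
    [18, -46, 0],
    [18, -46, 0],
    [18, -46, 0],
  ],
  rotation=[
    [0, 0, 0.042],
    [0, 0, 0.042],
    [0, 0, 0.042],
    [0, 0, 0.042],
    [0, 0, 0.042],
    [0, 0, 0.042],
    [0, 0, 0.042],
    [0, 0, 0.042],
    [0, 0, 0.042],
    [0, 0, 0.042],
  ],
  hand=[1, 1, 1, 1, 1, 1, 1, 1, 1, 1],
)

```text
clock: 1.45
eef_pos: [421.4, 32.7, 205.5]
eef_rot: [3.142, 0.0, 3.109]
wrist_force: [0.6, 0.7, 0.0]
finger_gap: 93.9
finger_force: 0.0
```

>>> move_arm(
  dp=[
    [8, -25, 0],
    [8, -25, 0],
    [0, 0, 0],
    [0, 0, 0],
  ],
  rotation=[
    [0, 0, 0],
    [0, 0, 0],
    [0, 0, 0],
    [0, 0, 0],
  ],
  hand=[0.6, 0.6, 0.6, 0.6],
)

```text
clock: 1.95
eef_pos: [436.9, -15.1, 205.4]
eef_rot: [3.141, -0.0, 3.108]
wrist_force: [-1.3, 0.3, 0.1]
finger_gap: 58.0
finger_force: 0.0
```

```bash
cat >> h.py <<'E'
from scipy.spatial.transform import Rotation as Ro
def wcam(manip,camera):
    s=manip.read_state();c=camera("wrist");T=np.eye(4);T[:3,:3]=Ro.from_euler("xyz",s["eef_rot"]).as_matrix();T[:3,3]=s["eef_pos"]
    M=np.linalg.inv(T@np.array(c["mount"]));c["R"]=M[:3,:3];c["t"]=M[:3,3];return s,c
E
python3 - <<'E'
from cell import manip,camera
from h import *
s,c=wcam(manip,camera);print(s["clock"],s["eef_pos"],s["eef_rot"],s["finger_gap"],s["joints"].round(2))
cv2.imwrite("pics/w1.png",c["image"][:,:,::-1])
for X in((437,-16,76),(444,-15,76),(371,-13,76),(537,-22,64),s["eef_pos"]):print(X,np.round(proj(c,np.array(X)),0))
E
```

```text
1.95 [436.85548763 -15.13836823 205.35652714] [ 3.14143216e+00 -2.84408415e-04  3.10778799e+00] 57.96220714794748 [-0.12  0.05  1.82  0.    1.28 -1.66]
(437, -16, 76) [253. 181.]
(444, -15, 76) [254. 188.]
(371, -13, 76) [254. 116.]
(537, -22, 64) [251. 261.]
[436.85548763 -15.13836823 205.35652714] [253. 234.]
```

View pics/w1.png

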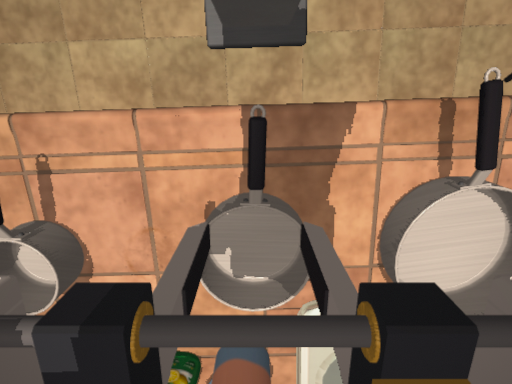

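The wrist view shows the medium grip at (257,118)-(257,190), where I predicted column 254. So it lies about 3 mm to +y of my estimate, and the grasp is close to on target.

>>> move_arm(
  dp=[
    [0, 1, -35],
    [-1, 1, -40],
    [0, 0, -35],
    [0, 0, -20],
    [0, 0, -15],
    [0, 0, 0],
    [0, 0, 0],
  ],
  rotation=[
    [0, 0, 0],
    [0, 0, 0],
    [0, 0, 0],
    [0, 0, 0],
    [0, 0, 0],
    [0, 0, 0],
    [0, 0, 0],
  ],
  hand=[0.6, 0.6, 0.6, 0.6, 0.6, 0.6, 0.6],
)

```text
clock: 2.88
eef_pos: [436.6, -13.6, 61.2]
eef_rot: [-3.142, 0.001, 3.108]
wrist_force: [0.6, 0.3, 0.3]
finger_gap: 56.3
finger_force: 0.0
```

>>> move_arm(
  dp=[
    [0, 0, 0],
    [0, 0, 0],
    [0, 0, 0],
    [0, 0, 0],
    [0, 0, 0],
    [0, 0, 0],
    [0, 0, 0],
    [0, 0, 0],
  ],
  rotation=[
    [0, 0, 0],
    [0, 0, 0],
    [0, 0, 0],
    [0, 0, 0],
    [0, 0, 0],
    [0, 0, 0],
    [0, 0, 0],
    [0, 0, 0],
  ],
  hand=[0.3, 0.2, 0.1, 0.1, 0.1, 0.1, 0.1, 0.1],
  newtons=50,
)

```text
clock: 3.88
eef_pos: [436.2, -13.7, 60.5]
eef_rot: [-3.141, 0.0, 3.108]
wrist_force: [-0.5, -2.7, 1.1]
finger_gap: 17.5
finger_force: 49.9
```

>>> move_arm(
  dp=[
    [0, 0, 5],
    [0, 0, 10],
    [0, 0, 15],
    [0, 0, 20],
    [0, 0, 20],
    [0, 0, 20],
    [0, 0, 15],
    [0, 0, 5],
    [0, 0, 0],
    [0, 0, 0],
  ],
  rotation=[
    [0, 0, 0],
    [0, 0, 0],
    [0, 0, 0],
    [0, 0, 0],
    [0, 0, 0],
    [0, 0, 0],
    [0, 0, 0],
    [0, 0, 0],
    [0, 0, 0],
    [0, 0, 0],
  ],
  hand=[0, 0, 0, 0, 0, 0, 0, 0, 0, 0],
  newtons=60,
)

```text
clock: 5.12
eef_pos: [435.8, -13.6, 169.8]
eef_rot: [3.141, -0.001, 3.108]
wrist_force: [-0.5, -0.6, -4.7]
finger_gap: 17.4
finger_force: 59.9
```

```bash
python3 - <<'E'
from cell import manip,camera
from h import *
s,c=wcam(manip,camera);print(s["clock"],s["eef_pos"],s["eef_rot"],s["finger_gap"],s["moment"],s["wrist_force"])
d=camera("scene");a=cv2.resize(d["image"][120:280,120:350],(575,400));b=c["image"][:400]
w=np.zeros((400,780,3),np.uint8);w[:,:400]=cv2.resize(a,(400,278))[:0].shape and 0
w[:278,:400]=cv2.resize(a,(400,278));w[:285,400:]=cv2.resize(b,(380,285))
cv2.imwrite("pics/m2.png",w[:290,:,::-1])
E
```

```text
5.125 [435.7785619  -13.63204429 169.81066023] [ 3.14149645e+00 -1.23833467e-03  3.10783011e+00] 17.380278987072803 [ 0.04451748  0.39897495 -0.01077849] [-0.47105227 -0.55877205 -4.66942343]
```

View pics/m2.png

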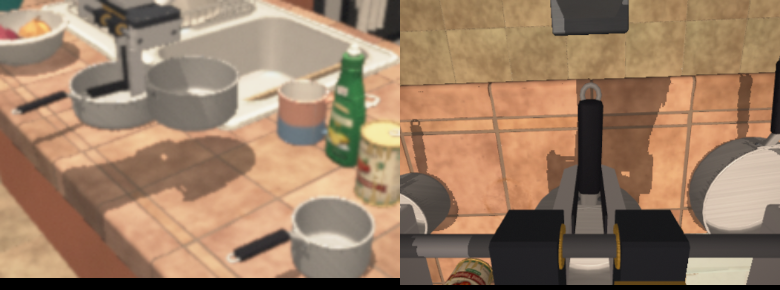

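Medium pan is held in the air and looks roughly level. I'll check its tilt with projections.

```bash
python3 - <<'E'
from cell import manip,camera
from h import *
s,c=wcam(manip,camera)
im=c["image"];m=(im.max(2)<70).astype(np.uint8);
col=[(r,np.where(m[r,225:290])[0].mean()+225,m[r,225:290].sum()) for r in range(120,200,8) if m[r,225:290].any()];print(np.round(col,0).tolist())
print("grip end exp",[np.round(proj(c,np.array([436-67*np.cos(a),-12,186.-67*np.sin(a)])),1) for a in(-.1,-.05,0,.05,.1)])
d=camera("scene");g=cv2.cvtColor(d["image"],cv2.COLOR_RGB2HSV)
# rim centre/edges under assumed tilt a (far end drop)
for a in(0,.05,.1):
    for r,zz in((170,-12),(30,-12),(100,-76)):  # far rim, near rim, floor centre, in handle frame from grasp
        X=np.array([436+r*np.cos(a)+zz*np.sin(a),-13.6-.05*r,186-r*np.sin(a)+zz*np.cos(a)]);print(a,r,zz,np.round(proj(d,X),1))
cv2.imwrite("pics/sc3.png",cv2.resize(d["image"][135:205,150:270],None,fx=6,fy=6,interpolation=cv2.INTER_CUBIC)[:,:,::-1])
E
```

```text
[[136.0, 256.0, 29.0], [144.0, 256.0, 34.0], [152.0, 256.0, 33.0], [160.0, 256.0, 33.0], [168.0, 256.0, 33.0], [176.0, 256.0, 33.0], [184.0, 256.0, 32.0], [192.0, 256.0, 32.0]]
grip end exp [array([251.9, 132.3]), array([251.9, 131.2]), array([252. , 130.3]), array([252.1, 129.9]), array([252.1, 129.7])]
0 170 -12 [252.5 154.6]
0 30 -12 [207.  168.1]
0 100 -76 [231.4 182.6]
0.05 170 -12 [252.3 157.5]
0.05 30 -12 [206.8 168.7]
0.05 100 -76 [230.2 184.7]
0.1 170 -12 [252.  160.4]
0.1 30 -12 [206.6 169.3]
0.1 100 -76 [229.  186.7]
```

View pics/sc3.png

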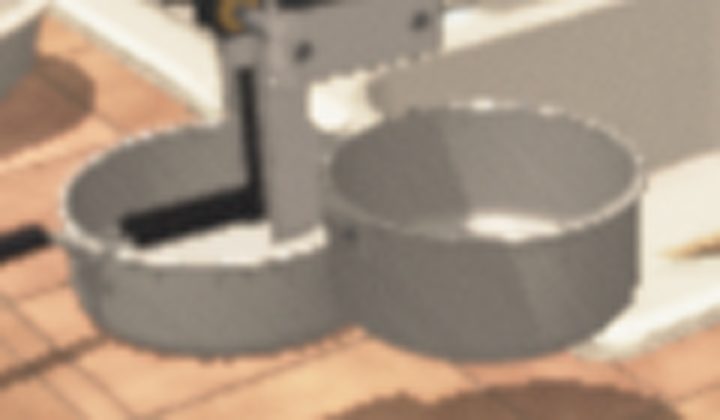

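Rim centre is at (231,163.5) in full-frame pixels. The tilt is under 0.05 rad, which is fine. Next is carrying it over the large pan.

>>> move_arm(
  dp=[
    [2, 8, 0],
    [5, 17, 0],
    [5, 18, 0],
    [5, 20, 0],
    [6, 22, 0],
    [6, 22, 0],
    [5, 20, 0],
    [5, 18, 0],
    [5, 16, 0],
    [3, 8, 0],
  ],
  rotation=[
    [0, 0, 0.05],
    [0, 0, 0.1],
    [0, 0, 0.1],
    [0, 0, 0.12],
    [0, 0, 0.12],
    [0, 0, 0.12],
    [0, 0, 0.12],
    [0, 0, 0.1],
    [0, 0, 0.08],
    [0, 0, 0.04],
  ],
  hand=[0, 0, 0, 0, 0, 0, 0, 0, 0, 0],
)

```text
clock: 6.58
eef_pos: [483.2, 156.3, 170.3]
eef_rot: [3.142, -0.0, -2.222]
wrist_force: [0.1, -0.5, -4.4]
finger_gap: 17.3
finger_force: 59.9
```

>>> move_arm(
  dp=[
    [0, 0, -10],
    [0, 0, -10],
    [0, 0, -10],
    [0, 0, 0],
    [0, 0, 0],
  ],
  rotation=[
    [0, 0, 0],
    [0, 0, 0],
    [0, 0, 0],
    [0, 0, 0],
    [0, 0, 0],
  ],
  hand=[0, 0, 0, 0, 0],
)

```text
clock: 7.2
eef_pos: [483.3, 155.2, 140.7]
eef_rot: [-3.141, 0.0, -2.226]
wrist_force: [-0.2, -0.2, -5.1]
finger_gap: 17.4
finger_force: 59.9
```

```bash
python3 - <<'E'
from cell import manip,camera
from h import *
s=manip.read_state();print(s["clock"],s["eef_pos"],s["eef_rot"],s["finger_gap"],s["joints"].round(2))
d=camera("top");e=camera("scene")
a=cv2.resize(d["image"][160:285,105:215],None,fx=3.5,fy=3.5,interpolation=cv2.INTER_CUBIC)
b=cv2.resize(e["image"][110:210,110:240],None,fx=3,fy=3,interpolation=cv2.INTER_CUBIC)
w=np.zeros((440,780,3),np.uint8);w[:a.shape[0],:a.shape[1]]=a;w[:b.shape[0],390:780]=b
cv2.imwrite("pics/t4.png",w[:,:,::-1])
yw=s["eef_rot"][2];C=s["eef_pos"]-101*np.array([np.cos(yw),np.sin(yw),0]);C[2]=s["eef_pos"][2]+16-12
u=proj(d,C);print("exp M rim centre",C.round(),np.round(u),"crop",(u[0]-105)*3.5,(u[1]-160)*3.5)
E
```

```text
7.2 [483.25692319 155.22593127 140.65795333] [-3.14138308e+00  2.65290645e-04 -2.22572300e+00] 17.388305358696552 [ 0.24  0.27  1.72  0.    1.15 -2.25]
exp M rim centre [545. 235. 145.] [148. 204.] crop 151.53042651500573 152.49158218376726
```

View pics/t4.png

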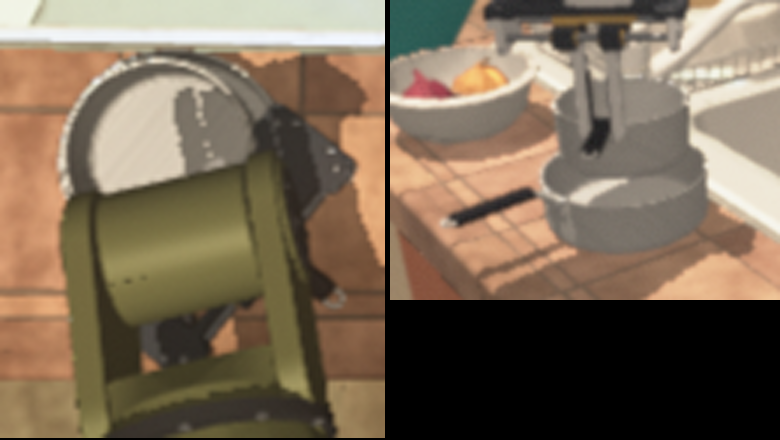

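```bash
python3 - <<'E'
from cell import camera
from h import *
d=camera("scene")
for X,r in(((545,235,145),70),((544,236,60),90)):
    P=np.array([proj(d,np.array(X)+[r*np.cos(t),r*np.sin(t),0]) for t in np.arange(0,6.28,.02)]);print((P.min(0)-110)*3+[390,0],(P.max(0)-110)*3+[390,0])
E
```

```text
[550.6397682   70.06335436] [686.44130104 121.54877887]
[540.14755817 133.19944089] [708.4105967  206.83529318]
```

>>> move_arm(
  dp=[
    [-1, 2, 0],
    [-2, 2, 0],
    [0, 0, -8],
    [0, 0, -10],
    [0, 0, -10],
    [0, 0, -10],
    [0, 0, -10],
    [0, 0, -8],
    [0, 0, -5],
    [0, 0, 0],
  ],
  rotation=[
    [0.02, -0.015, 0],
    [0.02, -0.015, 0],
    [0, 0, 0],
    [0, 0, 0],
    [0, 0, 0],
    [0, 0, 0],
    [0, 0, 0],
    [0, 0, 0],
    [0, 0, 0],
    [0, 0, 0],
  ],
  hand=[0, 0, 0, 0, 0, 0, 0, 0, 0, 0],
)

```text
clock: 8.6
eef_pos: [480.0, 159.3, 79.2]
eef_rot: [3.141, 0.05, -2.225]
wrist_force: [-0.3, 0.3, -4.2]
finger_gap: 17.1
finger_force: 59.9
```

>>> move_arm(
  dp=[
    [0, 0, -2],
    [0, 0, -2],
    [0, 0, -2],
    [0, 0, -2],
    [0, 0, 0],
    [0, 0, 0],
  ],
  rotation=[
    [0, 0, 0],
    [0, 0, 0],
    [0, 0, 0],
    [0, 0, 0],
    [0, 0, 0],
    [0, 0, 0],
  ],
  hand=[0, 0, 0, 0, 0, 0],
)

```text
clock: 9.35
eef_pos: [480.1, 159.3, 71.5]
eef_rot: [3.141, 0.05, -2.225]
wrist_force: [0.5, 0.4, -4.0]
finger_gap: 17.4
finger_force: 59.9
```

>>> move_arm(
  dp=[
    [0, 0, -1],
    [0, 0, -1],
    [0, 0, -1],
    [0, 0, -1],
    [0, 0, 0],
    [0, 0, 0],
  ],
  rotation=[
    [0, 0, 0],
    [0, 0, 0],
    [0, 0, 0],
    [0, 0, 0],
    [0, 0, 0],
    [0, 0, 0],
  ],
  hand=[0, 0, 0, 0, 0, 0],
)

```text
clock: 10.1
eef_pos: [480.1, 159.3, 67.5]
eef_rot: [3.141, 0.05, -2.225]
wrist_force: [-0.1, 0.9, -4.2]
finger_gap: 17.3
finger_force: 59.9
```

>>> move_arm(
  dp=[
    [0, 0, -1],
    [0, 0, -1],
    [0, 0, 0],
    [0, 0, 0],
  ],
  rotation=[
    [0, 0, 0],
    [0, 0, 0],
    [0, 0, 0],
    [0, 0, 0],
  ],
  hand=[0, 0, 0, 0],
)

```text
clock: 10.6
eef_pos: [480.1, 159.3, 65.4]
eef_rot: [3.141, 0.05, -2.225]
wrist_force: [-1.7, -0.3, -4.4]
finger_gap: 17.4
finger_force: 59.9
```

>>> move_arm(
  dp=[
    [0, 0, -1],
    [0, 0, -0.5],
    [0, 0, 0],
    [0, 0, 0],
  ],
  rotation=[
    [0, 0, 0],
    [0, 0, 0],
    [0, 0, 0],
    [0, 0, 0],
  ],
  hand=[0, 0, 0, 0],
)

```text
clock: 11.1
eef_pos: [480.1, 159.3, 64.0]
eef_rot: [3.141, 0.05, -2.225]
wrist_force: [-0.2, -0.5, -3.8]
finger_gap: 17.3
finger_force: 59.9
```

>>> move_arm(
  dp=[
    [0, 0, -1],
    [0, 0, -0.5],
    [0, 0, 0],
    [0, 0, 0],
  ],
  rotation=[
    [0, 0, 0],
    [0, 0, 0],
    [0, 0, 0],
    [0, 0, 0],
  ],
  hand=[0, 0, 0, 0],
)

```text
clock: 11.6
eef_pos: [480.2, 159.1, 63.3]
eef_rot: [3.142, 0.05, -2.225]
wrist_force: [-5.9, -3.1, 9.6]
finger_gap: 17.6
finger_force: 59.9
```

```bash
python3 - <<'E'
from cell import manip,camera
from h import *
s=manip.read_state();print(s["clock"],s["eef_pos"],s["moment"],s["wrist_force"])
e=camera("scene")
cv2.imwrite("pics/s5.png",cv2.resize(e["image"][130:200,120:240],None,fx=6,fy=6,interpolation=cv2.INTER_CUBIC)[:,:,::-1])
for C,z,r in(((544,236),60,90),((544,236),68,70)):
    P=np.array([proj(e,np.array([*C,z])+[r*np.cos(t),r*np.sin(t),0]) for t in np.arange(0,6.28,.02)]);print((P.min(0)-[120,130])*6,(P.max(0)-[120,130])*6)
E
```

```text
11.6 [480.236217   159.13136821  63.29949251] [-0.91378036  1.30384334  0.06078407] [-5.9376878  -3.10380698  9.57366649]
[240.29511634 146.39888178] [576.82119341 293.67058635]
[276.65001415 148.08078182] [539.08115666 261.43542036]
```

View pics/s5.png

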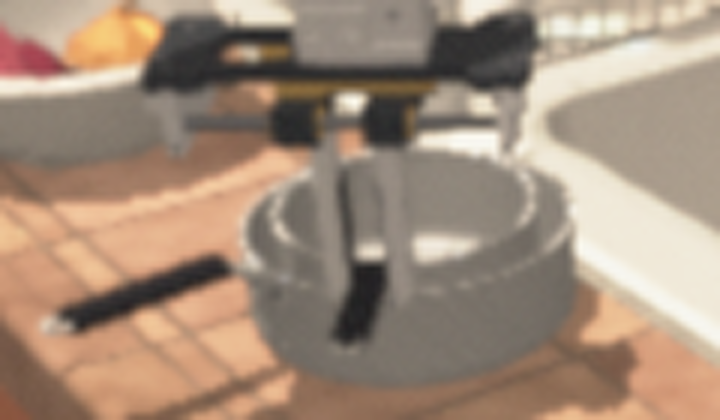

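Nested: M rim spans x 273–537, matching the prediction, and it has touched the floor. Ease the grip, then release.

>>> move_arm(
  dp=[
    [0, 0, 0],
    [0, 0, 0],
    [0, 0, 0],
  ],
  rotation=[
    [0, 0, 0],
    [0, 0, 0],
    [0, 0, 0],
  ],
  hand=[0, 0, 0],
  newtons=20,
)

```text
clock: 12.02
eef_pos: [480.9, 159.4, 63.5]
eef_rot: [-3.141, 0.052, -2.225]
wrist_force: [-1.9, -2.2, 6.9]
finger_gap: 17.6
finger_force: 20.0
```

>>> move_arm(
  dp=[
    [0, 0, 0],
    [0, 0, 0],
    [0, 0, 0],
  ],
  rotation=[
    [0, 0, 0],
    [0, 0, 0],
    [0, 0, 0],
  ],
  hand=[0, 0, 0],
  newtons=4,
)

```text
clock: 12.4
eef_pos: [481.1, 159.6, 63.6]
eef_rot: [-3.14, 0.052, -2.225]
wrist_force: [-1.5, 0.6, 6.3]
finger_gap: 18.0
finger_force: 4.0
```

>>> move_arm(
  dp=[
    [0, 0, 0],
    [0, 0, 0],
    [0, 0, 0],
    [0, 0, 0],
    [0, 0, 30],
    [0, 0, 40],
    [0, 0, 40],
    [0, 0, 30],
    [0, 0, 0],
  ],
  rotation=[
    [0, 0, 0],
    [0, 0, 0],
    [0, 0, 0],
    [0, 0, 0],
    [0, 0, 0],
    [0, 0, 0],
    [-0.02, 0.015, 0],
    [-0.02, 0.015, 0],
    [0, 0, 0],
  ],
  hand=[0.3, 0.4, 0.5, 0.5, 0.5, 0.5, 0.5, 0.5, 0.5],
)

```text
clock: 13.52
eef_pos: [480.9, 159.7, 204.3]
eef_rot: [-3.139, 0.003, -2.225]
wrist_force: [-0.1, -0.0, 0.2]
finger_gap: 47.0
finger_force: 0.0
```

>>> move_arm(
  dp=[
    [-10, -44, 0],
    [-10, -44, 0],
    [-10, -46, 0],
    [-8, -46, 0],
    [0, -46, 0],
    [0, -46, 0],
    [0, -46, 0],
    [4, -46, 0],
    [5, -46, 0],
    [5, -46, 0],
  ],
  rotation=[
    [0, 0, -0.1],
    [0, 0, -0.1],
    [0, 0, -0.1],
    [0, 0, -0.1],
    [0, 0, -0.1],
    [0, 0, -0.1],
    [0, 0, -0.1],
    [0, 0, -0.1],
    [0, 0, -0.1],
    [0, 0, -0.09],
  ],
  hand=[0.5, 0.5, 0.5, 0.5, 0.5, 0.5, 0.5, 0.5, 0.5, 0.5],
)

```text
clock: 14.78
eef_pos: [455.7, -298.0, 201.1]
eef_rot: [3.141, -0.001, 3.065]
wrist_force: [0.2, 0.5, -0.4]
finger_gap: 47.1
finger_force: 0.0
```

>>> move_arm(
  dp=[
    [0, -2, 0],
    [0, 0, 0],
    [0, 0, 0],
  ],
  rotation=[
    [0, 0, 0],
    [0, 0, 0],
    [0, 0, 0],
  ],
  hand=[0.5, 0.5, 0.5],
)

```text
clock: 15.15
eef_pos: [456.1, -297.7, 202.2]
eef_rot: [3.141, -0.0, 3.069]
wrist_force: [0.1, 0.0, 0.8]
finger_gap: 47.0
finger_force: 0.0
```

```bash
python3 - <<'E'
from cell import manip,camera
from h import *
s,c=wcam(manip,camera);print(s["clock"],s["eef_pos"],s["eef_rot"],s["joints"].round(2))
m=(c["image"].max(2)<70).astype(np.uint8);m[:60]=0;m[215:]=0;m[:,:180]=0;m[:,340:]=0
k=max(cv2.findContours(m,0,1)[0],key=cv2.contourArea);print(cv2.boundingRect(k))
P=np.array([ray(c,*p,80)[:2] for p in k[:,0].astype(float)]);print(P.min(0),P.max(0),cv2.minAreaRect(P.astype(np.float32)))
d=camera("top");w=cv2.resize(d["image"][165:290,110:225],None,fx=3.4,fy=3.4,interpolation=cv2.INTER_CUBIC)
o=np.zeros((430,780,3),np.uint8);o[:w.shape[0],:w.shape[1]]=w;q=cv2.resize(c["image"],(380,285));o[:285,395:775]=q
cv2.imwrite("pics/w6.png",o[:,:,::-1])
E
```

```text
15.15 [ 456.09950209 -297.67690766  202.2321007 ] [ 3.14124148e+00 -2.15228633e-04  3.06927312e+00] [-0.65  0.29  1.54  0.    1.31 -2.14]
(247, 129, 19, 73)
[ 401.70393023 -306.03237071] [ 476.13108589 -283.1278538 ] ((438.8724365234375, -294.5253601074219), (16.977060317993164, 74.15070343017578), 84.30999755859375)
```

View pics/w6.png

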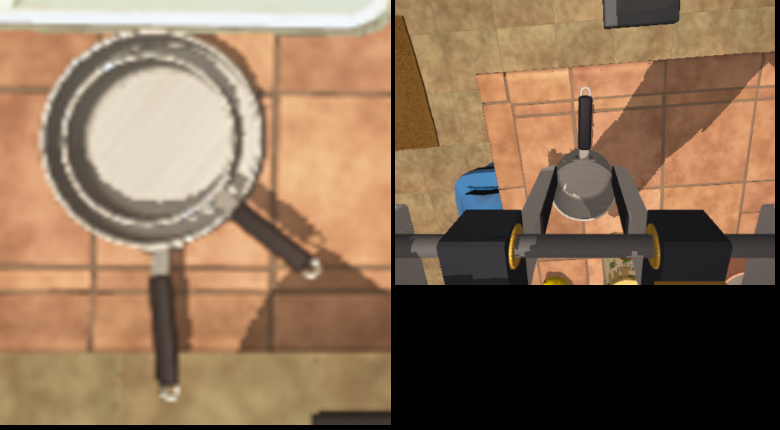

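Medium pan is nested concentric, ring centre about (151,137) in the crop, with its handle fanned roughly 50° off the large pan's. The small pan's grip centre measures (439,-294.5), 74 mm long, which matches its spec.

>>> move_arm(
  dp=[
    [1, 2, -35],
    [0, 0, -40],
    [0, 0, -30],
    [0, 0, -20],
    [0, 0, -12],
    [0, 0, 0],
    [0, 0, 0],
  ],
  rotation=[
    [0, 0, -0.01],
    [0, 0, 0],
    [0, 0, 0],
    [0, 0, 0],
    [0, 0, 0],
    [0, 0, 0],
    [0, 0, 0],
  ],
  hand=[0.5, 0.5, 0.5, 0.5, 0.5, 0.5, 0.5],
)

```text
clock: 16.12
eef_pos: [457.5, -296.8, 66.4]
eef_rot: [-3.141, 0.001, 3.058]
wrist_force: [0.5, 0.2, -0.3]
finger_gap: 47.2
finger_force: 0.0
```

>>> move_arm(
  dp=[
    [0, 0, 0],
    [0, 0, 0],
    [0, 0, 0],
    [0, 0, 0],
    [0, 0, 0],
    [0, 0, 0],
    [0, 0, 0],
    [0, 0, 0],
  ],
  rotation=[
    [0, 0, 0],
    [0, 0, 0],
    [0, 0, 0],
    [0, 0, 0],
    [0, 0, 0],
    [0, 0, 0],
    [0, 0, 0],
    [0, 0, 0],
  ],
  hand=[0.3, 0.2, 0.1, 0, 0, 0, 0, 0],
  newtons=55,
)

```text
clock: 17.12
eef_pos: [457.1, -296.8, 65.6]
eef_rot: [-3.141, 0.0, 3.058]
wrist_force: [-1.1, -1.5, 3.7]
finger_gap: 17.5
finger_force: 55.0
```

>>> move_arm(
  dp=[
    [0, 0, 5],
    [0, 0, 10],
    [0, 0, 20],
    [0, 0, 25],
    [0, 0, 25],
    [0, 0, 20],
    [0, 0, 10],
    [0, 0, 5],
    [0, 0, 0],
    [0, 0, 0],
  ],
  rotation=[
    [0, 0, 0],
    [0, 0, 0],
    [0, 0, 0],
    [0, 0, 0],
    [0, 0, 0],
    [0, 0, 0],
    [0, 0, 0],
    [0, 0, 0],
    [0, 0, 0],
    [0, 0, 0],
  ],
  hand=[0, 0, 0, 0, 0, 0, 0, 0, 0, 0],
  newtons=60,
)

```text
clock: 18.38
eef_pos: [456.9, -296.5, 184.7]
eef_rot: [3.141, -0.001, 3.058]
wrist_force: [-0.2, 0.5, -3.0]
finger_gap: 17.5
finger_force: 60.0
```

>>> move_arm(
  dp=[
    [1, 15, 0],
    [1, 30, 0],
    [1, 45, 0],
    [1, 46, 0],
    [1, 46, 0],
    [1, 46, 0],
    [1, 46, 0],
    [1, 46, 0],
    [1, 46, 0],
    [1, 46, 0],
  ],
  rotation=[
    [0, 0, -0.02],
    [0, 0, -0.04],
    [0, 0, -0.04],
    [0, 0, -0.04],
    [0, 0, -0.04],
    [0, 0, -0.04],
    [0, 0, -0.04],
    [0, 0, -0.04],
    [0, 0, -0.04],
    [0, 0, -0.04],
  ],
  hand=[0, 0, 0, 0, 0, 0, 0, 0, 0, 0],
)

```text
clock: 19.62
eef_pos: [466.8, 116.9, 185.1]
eef_rot: [-3.141, -0.001, 2.676]
wrist_force: [0.6, 0.0, -3.8]
finger_gap: 17.5
finger_force: 59.9
```

>>> move_arm(
  dp=[
    [1, 46, 0],
    [1, 45, 0],
    [1, 40, 0],
    [1, 30, 0],
    [1, 15, 0],
    [1, 5, 0],
    [0, 0, -10],
    [0, 0, -10],
    [0, 0, -5],
    [0, 0, 0],
  ],
  rotation=[
    [0, 0, -0.04],
    [0, 0, -0.04],
    [0, 0, -0.04],
    [0, 0, -0.04],
    [0, 0, -0.04],
    [0, 0, -0.035],
    [0, 0, 0],
    [0, 0, 0],
    [0, 0, 0],
    [0, 0, 0],
  ],
  hand=[0, 0, 0, 0, 0, 0, 0, 0, 0, 0],
)

```text
clock: 20.88
eef_pos: [473.0, 296.0, 159.9]
eef_rot: [-3.141, -0.0, 2.443]
wrist_force: [1.1, -0.6, -2.6]
finger_gap: 17.5
finger_force: 60.0
```

```bash
python3 - <<'E'
from cell import manip,camera
from h import *
s=manip.read_state();print(s["clock"],s["eef_pos"],s["eef_rot"],s["joints"].round(2))
e=camera("scene")
cv2.imwrite("pics/s7.png",cv2.resize(e["image"][105:205,110:240],None,fx=6,fy=6,interpolation=cv2.INTER_CUBIC)[:,:,::-1])
yw=s["eef_rot"][2];C=s["eef_pos"]-92.5*np.array([np.cos(yw),np.sin(yw),0]);C[2]+=15-12;print(C)
for C,z,r in(((544,236),60,90),((544,236),68,70),(C[:2],C[2],52)):
    P=np.array([proj(e,np.array([*C,z])+[r*np.cos(t),r*np.sin(t),0]) for t in np.arange(0,6.28,.02)]);print((P.min(0)-[110,105])*6,(P.max(0)-[110,105])*6)
E
```

```text
20.875 [473.00608029 296.03897974 159.94662134] [-3.14082136e+00 -3.10437316e-04  2.44273861e+00] [ 0.49  0.36  1.55  0.    1.23 -0.38]
[543.82222371 236.52995664 162.94662134]
[300.29511634 296.39888178] [636.82119341 443.67058635]
[336.65001415 298.08078182] [599.08115666 411.43542036]
[349.25476146 150.50396792] [552.50272012 224.86049217]
```

View pics/s7.png

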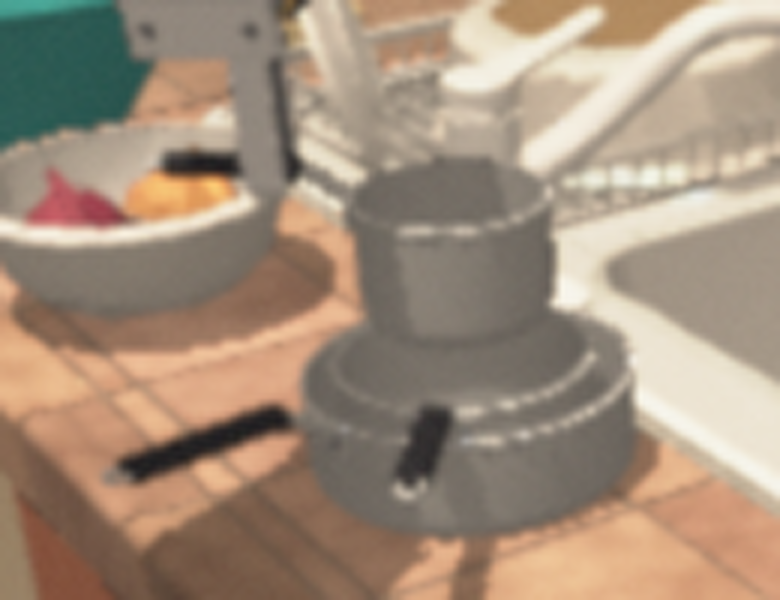

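S rim spans x 347–553 against a predicted 349–552, so it's aligned, drooping about 0.04 rad. Correct the droop and lower.

>>> move_arm(
  dp=[
    [0, 0, -5],
    [0, 0, -8],
    [0, 0, -12],
    [0, 0, -12],
    [0, 0, -12],
    [0, 0, -10],
    [0, 0, -8],
    [0, 0, -5],
    [0, 0, -2],
    [0, 0, 0],
  ],
  rotation=[
    [-0.01, -0.013, 0],
    [-0.012, -0.014, 0],
    [0, 0, 0],
    [0, 0, 0],
    [0, 0, 0],
    [0, 0, 0],
    [0, 0, 0],
    [0, 0, 0],
    [0, 0, 0],
    [0, 0, 0],
  ],
  hand=[0, 0, 0, 0, 0, 0, 0, 0, 0, 0],
)

```text
clock: 22.18
eef_pos: [473.2, 296.3, 86.6]
eef_rot: [3.141, 0.035, 2.443]
wrist_force: [0.1, 0.5, -3.6]
finger_gap: 17.5
finger_force: 60.0
```

>>> move_arm(
  dp=[
    [0, 0, -2],
    [0, 0, -2],
    [0, 0, -2],
    [0, 0, -2],
    [0, 0, 0],
    [0, 0, 0],
  ],
  rotation=[
    [0, 0, 0],
    [0, 0, 0],
    [0, 0, 0],
    [0, 0, 0],
    [0, 0, 0],
    [0, 0, 0],
  ],
  hand=[0, 0, 0, 0, 0, 0],
)

```text
clock: 22.92
eef_pos: [473.2, 296.4, 78.5]
eef_rot: [3.141, 0.035, 2.443]
wrist_force: [0.6, -0.9, -3.9]
finger_gap: 17.6
finger_force: 60.0
```

>>> move_arm(
  dp=[
    [0, 0, -1],
    [0, 0, -1],
    [0, 0, 0],
    [0, 0, 0],
  ],
  rotation=[
    [0, 0, 0],
    [0, 0, 0],
    [0, 0, 0],
    [0, 0, 0],
  ],
  hand=[0, 0, 0, 0],
)

```text
clock: 23.42
eef_pos: [473.1, 296.3, 76.5]
eef_rot: [3.141, 0.035, 2.443]
wrist_force: [0.3, -1.1, -3.6]
finger_gap: 17.5
finger_force: 60.0
```

>>> move_arm(
  dp=[
    [0, 0, -1],
    [0, 0, -0.5],
    [0, 0, 0],
    [0, 0, 0],
  ],
  rotation=[
    [0, 0, 0],
    [0, 0, 0],
    [0, 0, 0],
    [0, 0, 0],
  ],
  hand=[0, 0, 0, 0],
)

```text
clock: 23.92
eef_pos: [473.1, 296.3, 74.9]
eef_rot: [3.141, 0.035, 2.443]
wrist_force: [1.3, 0.1, -1.6]
finger_gap: 17.5
finger_force: 60.0
```

>>> move_arm(
  dp=[
    [0, 0, -1],
    [0, 0, 0],
    [0, 0, 0],
  ],
  rotation=[
    [0, 0, 0],
    [0, 0, 0],
    [0, 0, 0],
  ],
  hand=[0, 0, 0],
)

```text
clock: 24.3
eef_pos: [473.1, 296.3, 73.9]
eef_rot: [3.141, 0.035, 2.443]
wrist_force: [0.0, -0.0, -2.4]
finger_gap: 17.1
finger_force: 60.0
```

>>> move_arm(
  dp=[
    [0, 0, -1],
    [0, 0, 0],
    [0, 0, 0],
  ],
  rotation=[
    [0, 0, 0],
    [0, 0, 0],
    [0, 0, 0],
  ],
  hand=[0, 0, 0],
)

```text
clock: 24.68
eef_pos: [473.1, 296.3, 72.9]
eef_rot: [3.141, 0.035, 2.443]
wrist_force: [-0.3, -0.8, -3.8]
finger_gap: 17.6
finger_force: 60.0
```

>>> move_arm(
  dp=[
    [0, 0, -0.7],
    [0, 0, 0],
    [0, 0, 0],
  ],
  rotation=[
    [0, 0, 0],
    [0, 0, 0],
    [0, 0, 0],
  ],
  hand=[0, 0, 0],
)

```text
clock: 25.05
eef_pos: [473.1, 296.5, 72.5]
eef_rot: [3.141, 0.035, 2.443]
wrist_force: [-3.1, 1.5, 2.8]
finger_gap: 17.3
finger_force: 60.0
```

```bash
python3 - <<'E'
from cell import manip
s=manip.read_state();print(s["eef_pos"],s["wrist_force"],s["moment"])
E
```

```text
[473.13759596 296.52261606  72.53315412] [-3.10011687  1.482468    2.82346825] [ 0.37980477  0.7440282  -0.05784436]
```

Contact, about 6 N. Ease the grip and release.

>>> move_arm(
  dp=[
    [0, 0, 0],
    [0, 0, 0],
    [0, 0, 0],
  ],
  rotation=[
    [0, 0, 0],
    [0, 0, 0],
    [0, 0, 0],
  ],
  hand=[0, 0, 0],
  newtons=20,
)

```text
clock: 25.42
eef_pos: [473.3, 296.4, 72.5]
eef_rot: [3.141, 0.035, 2.443]
wrist_force: [-2.4, -0.1, 5.1]
finger_gap: 17.6
finger_force: 19.9
```

>>> move_arm(
  dp=[
    [0, 0, 0],
    [0, 0, 0],
    [0, 0, 0],
  ],
  rotation=[
    [0, 0, 0],
    [0, 0, 0],
    [0, 0, 0],
  ],
  hand=[0, 0, 0],
  newtons=4,
)

```text
clock: 25.8
eef_pos: [473.2, 296.4, 72.3]
eef_rot: [3.141, 0.035, 2.443]
wrist_force: [-0.6, 0.9, 5.0]
finger_gap: 18.3
finger_force: 4.0
```

>>> move_arm(
  dp=[
    [0, 0, 0],
    [0, 0, 0],
    [0, 0, 0],
    [0, 0, 0],
    [0, 0, 30],
    [0, 0, 40],
    [0, 0, 40],
    [0, 0, 30],
    [0, 0, 0],
  ],
  rotation=[
    [0, 0, 0],
    [0, 0, 0],
    [0, 0, 0],
    [0, 0, 0],
    [0, 0, 0],
    [0, 0, 0],
    [0, 0, 0],
    [0, 0, 0],
    [0, 0, 0],
  ],
  hand=[0.3, 0.4, 0.4, 0.4, 0.4, 0.4, 0.4, 0.4, 0.4],
)

```text
clock: 26.92
eef_pos: [473.8, 296.7, 214.4]
eef_rot: [3.137, 0.036, 2.443]
wrist_force: [0.4, -0.2, -1.4]
finger_gap: 37.4
finger_force: 0.0
```

>>> move_arm(
  dp=[
    [-6, -45, 0],
    [-6, -45, 0],
    [-6, -45, 0],
    [-6, -45, 0],
    [-6, -45, 0],
    [-6, -45, 0],
    [-6, -45, 0],
    [0, -10, 0],
    [0, 0, 0],
    [0, 0, 0],
  ],
  rotation=[
    [0, 0, 0],
    [0, 0, 0],
    [0, 0, 0],
    [0, 0, 0],
    [0, 0, 0],
    [0, 0, 0],
    [0, 0, 0],
    [0, 0, 0],
    [0, 0, 0],
    [0, 0, 0],
  ],
  hand=[0.4, 0.4, 0.4, 0.4, 0.4, 0.4, 0.4, 0.4, 0.4, 0.4],
)

```text
clock: 28.18
eef_pos: [431.2, -27.8, 211.9]
eef_rot: [3.141, 0.034, 2.444]
wrist_force: [0.1, 0.4, 1.0]
finger_gap: 37.7
finger_force: 0.0
```

```bash
python3 - <<'E'
from cell import manip,camera
from h import *
print(manip.read_state()["clock"]);d=camera("top");e=camera("scene")
a=cv2.resize(d["image"][165:290,105:215],None,fx=3.5,fy=3.5,interpolation=cv2.INTER_CUBIC)
b=cv2.resize(e["image"][110:210,110:240],None,fx=3,fy=3,interpolation=cv2.INTER_CUBIC)
w=np.zeros((440,780,3),np.uint8);w[:a.shape[0],:a.shape[1]]=a;w[:b.shape[0],390:780]=b
cv2.imwrite("pics/f8.png",w[:,:,::-1])
for z,r in((60,90),(68,70),(76,52)):
    P=np.array([proj(e,np.array([544,236,z])+[r*np.cos(t),r*np.sin(t),0]) for t in np.arange(0,6.28,.02)]);print((P.min(0)-110)*3+[390,0],(P.max(0)-110)*3+[390,0])
E
```

```text
28.175
[540.14755817 133.19944089] [708.4105967  206.83529318]
[558.32500707 134.04039091] [689.54057833 190.71771018]
[574.60663436 134.16797495] [672.36235564 175.84666063]
```

View pics/f8.png

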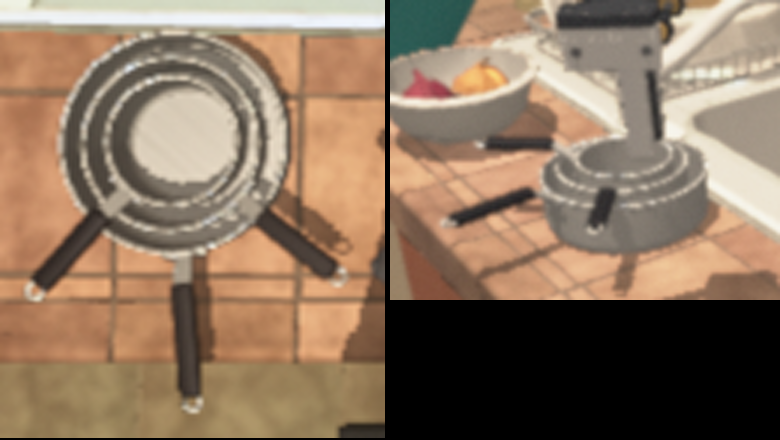

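The three rims are concentric and level: S spans x 577–673 in the scene view against a predicted 575–672. The handles are fanned about 46° apart and the gripper is clear.

```bash
python3 -c "
from cell import manip
print(manip.sign_off())"
```

```text
the job is handed in; nothing more can be done
None
```

I nested the three pans flat and concentric with handles about 46° apart, left the large pan in place, did not touch the mug, bottle or tin, and handed the job in at about 28 s; no verdict was returned.

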